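# Reset the ratchet of the log-book stand and set it to its lowest notch

### The arm

A 6-joint arm with a two-finger parallel gripper is mounted at the origin on a cart in front of the work surface, level with it; the furniture and walls round the work are solid. World frame = base frame: x ahead of the robot, y to its left, z up, the work surface at z = 0. Lengths are in m, angles in rad, forces in N, time in s.
With the tool pointing down it reaches from about 0.275 to 0.875 m from the base axis. Payload 12.5 kg.
Tool frame: the origin (TCP) lies midway between the tips of the shut fingers; the grasp point (between the pads) lies 19 mm behind it; z points along the fingers, y is the line along which they close (so a half turn about z gives the same grasp; the last joint's range is limited). The gripper opens to 85 mm and grips with 20 to 120 N. Pads are 22 mm wide; open, the fingers measure 114 mm over their backs; the gripper's body (76 mm by 85 mm) begins 54 mm behind the grasp point. The pads swing forward as they close: fully open they stand 13 mm farther back than shut.
Start: joints at [1.242, 0.351, 1.652, -0, 1.139, -0.085], TCP at [0.133, 0.534, 0.192] pointing down, gripper open.
Joint ranges: [-2.75, 2.75], [-0.79, 2.1], [0.01, 2.65], [-1.57, 4.71], [0.07, 3.14], [-2.87, 2.87]. Speed limits (rad/s): [2.22, 2.22, 2.79, 3.14, 3.14, 3.14].

### API

Orientations are given as a unit quaternion [w, x, y, z].
In Python, from rig import arm gives the robot as it stands. The module is installed in compiled form; this text tells all that it offers.
- The arm moves only by the tool servo_tool, never from a script. Its argument "moves" is a list of rows, each an object with "delta_pos": the shift along the tool's x, y, z in m, a list of three; "angular": the turn, a rotation vector about the tool's x, y, z in degrees, a list of three; "fingers": the gripper's target within -1 to 1 (shut at 1, half-way at 0, fully open at -1). A call has exactly 8 rows; each row shifts and turns the commanded pose from where the row before left it, along the tool's axes as they then stand; what a row does not reach is not made up. A row lasts 1/8 s, in which the tool goes at most 62.5 mm and 10.7 degrees, less where a joint would pass 70% of its speed; a pose out of reach is approached as far as the arm can. A call with a gripper value outside its range is refused whole. The fingers move at their own pace and stop on an object; "force" is the grip in N (left out, the last holds). Time passes only in rows, so rows that do not move let the fingers close, or fill a call up. It gives the time, the measured TCP pose, the force, the opening and the grip force at its end, in the units of the state.
- arm.observe(): the state, without advancing time (a new reading comes with each control period).
- arm.camera(name): name is "side" or "top"; returns (picture, depth): 480x640x3 uint8, blue, green, red; 480x640 float32, m along the optical axis (not along the pixel's ray), 0 where there is no reading.
- arm.calibration(name): a dict with "fx", "fy", "cx", "cy" (pixels), "rvec" (rotation vector, rad) and "tvec" (3), from world to camera coordinates, as OpenCV has them. Camera axes: x right, y down, z forward; pixel columns grow to the right and rows downward; lengths in m; the calibration is good to about 2 mm. A picture is of the moment at which its call begins. calibration takes no time and is no camera call.
- arm.sign_off(): hands the job in; it is judged then, once.
The state is a dict: "time_s": time; "joints": joint angles; "qvel": joint speeds; "joint_torque": joint torques, N m; "position": TCP position; "tool_rot": TCP orientation; "force": force on the tool from outside, world axes, zero at the start; "torque": the same for the moment, N m; "gripper_width": finger opening in m; "grasp_force": force on a finger pad.
Only numpy, scipy, OpenCV 4.12 (cv2) and the standard library are available. Lean on these libraries where they do the work, as an engineer would, in place of code of your own. Each camera call takes 0.05 s, during which the arm holds its last target. There are 200 camera calls.

### The job

The log-book stand on the bench is propped too steep, and its ratchet will not let it down as it stands. Take the board by its bar, lift it on past the top notch until you just feel it meet the top stop, without forcing it, so that the pawl tips out; then lower it gently until it lies flat on its rests, and raise it again to the lowest notch and leave it propped there. Leave the things round the stand where they are.

Things in the scene. Friction and masses are not known exactly. Their poses are not given: they have to be found in the camera images.
- stand: Log-book stand fixed to the bench: dark steel base 215 x 276 mm (a foot on the right reaches 60 mm nearer). Origin under the middle of the base; x points from the board's hinge to the bar, y left, z up. On its right (-y) side: quadrant on the board and a 135 mm post with a tumbling pawl, whose round weight 170 mm up leans towards the hinge when engaged, towards the bar when tipped out.
- board (a joint): Board's angle (rad): 0 flat on its rests, grows as the bar rises. Notches at 0.24, 0.45, 0.66; each catches once passed by 0.03 to 0.05 and then let back. Starts in one of the upper two. The pawl tips out at 0.86 to 1.25, set differently each time, and frees the board until that lies flat (below 0.05), which re-engages it. Damped hinge; let go while free, it drops at about 1 rad/s, too hard.
- hinge (a point): Middle of the board's hinge axis, 40 mm above the bench and 100 mm on the -x side of the stand's origin. The axis lies along the stand's y. The board and bar turn about it; the bar's axis is 212 mm from it, and in one level with it when flat.
- bar: The lifting bar: bare round steel bar 10 mm thick, 120 mm free length between two side rods, along the stand's y, 42 mm beyond the white board's free edge. Origin at its middle; free all round for fingers (35 mm towards the board). The round bar turns between the pads, so the hand can stay pointing down. Lifting it takes 2 to 5 N; 40 mm above the bench when flat.
- top_stop: The top stop: small black spring buffer, 13 mm across, on the base's foot near the hinge; origin at its lower end. A tail on the board's side meets it about 0.02 rad (5 mm of bar travel) after the pawl tips out, so its place along the lift varies too. It feels like 2 N per mm at the bar; it must not take more than 25 N, which is 6.5 N more than the lifting force at the bar.
- beaker: Clear beaker, 53 mm across, 70 mm tall, standing to the right of the stand; origin under its middle. A bystander.
- bottle: White plastic bottle with a cap, 50 mm across, 113 mm tall, standing to the left of the stand; origin under its middle. A bystander.
- marker: Marker pen, 135 mm long, 17 mm thick, lying to the right of the stand; origin under its middle. A bystander.
- tape_roll: Small white roll of thread tape, 45 mm across, 13 mm tall, lying to the left of the stand; origin under its middle. A bystander.

How it is judged:
By the outcome, as a careful person would: the job done as asked, in the order asked, and still so for the second after the job is handed in, with the robot touching nothing.
It also fails if it takes over 72 s, if anything falls off the work surface, if the arm or the gripper's body presses on something with over 40 N, if the wrist force passes 120 N, or if a joint passes its speed limit or range.

## Working session

There is one attempt and no reset: what is moved stays moved. The work goes in short steps, Python scripts to look and compute and a tool call to move; the robot and the scene stay as the last step left them, time stands still between calls to the robot, and variables do not carry over. Pictures are saved under pics/ and viewed, at most 10 in all, crops included, and the job is handed in when it is done.

Besides the shell and the picture viewer there is one more tool, called after ">>>" as a command line: name --argument value ..., lists and objects as JSON in quotes. servo_tool: Moves the arm, as the interface text tells. Its arguments: {"type":"object","properties":{"moves":{"type":"array"},"force":{"type":"number"}},"required":["moves"]}

```bash
mkdir -p pics; cat > h.py <<'E'
import numpy as np, cv2
from rig import arm
def cam(n):
    im,d=arm.camera(n); c=arm.calibration(n)
    R=cv2.Rodrigues(np.array(c['rvec'],float))[0]; t=np.array(c['tvec'],float).ravel()
    v,u=np.mgrid[:480,:640]
    P=np.stack([(u-c['cx'])/c['fx']*d,(v-c['cy'])/c['fy']*d,d],-1)
    W=(P-t)@R; W[d==0]=np.nan
    return im,d,W
E
python3 - <<'E'
from h import *
for n in('top','side'):
    im,d,W=cam(n); cv2.imwrite(f'pics/{n}0.png',im); np.save(n+'0.npy',W)
s=arm.observe(); print({k:np.round(v,3) for k,v in s.items()})
E
```

```text
{'time_s': np.float64(0.1), 'joints': array([ 1.242,  0.351,  1.652, -0.   ,  1.139, -0.085]), 'qvel': array([ 0.001, -0.002, -0.001,  0.001, -0.   ,  0.002]), 'joint_torque': array([ 1.0000e-03, -5.0683e+01, -2.9188e+01, -0.0000e+00,  3.0000e-03,
       -0.0000e+00]), 'position': array([0.133, 0.533, 0.192]), 'tool_rot': array([-0.   ,  0.122,  0.993, -0.001]), 'force': array([-0.199, -0.1  ,  0.091]), 'torque': array([-0.033,  0.006, -0.026]), 'grasp_force': np.float64(0.0), 'gripper_width': np.float64(0.085)}
```

View pics/top0.png

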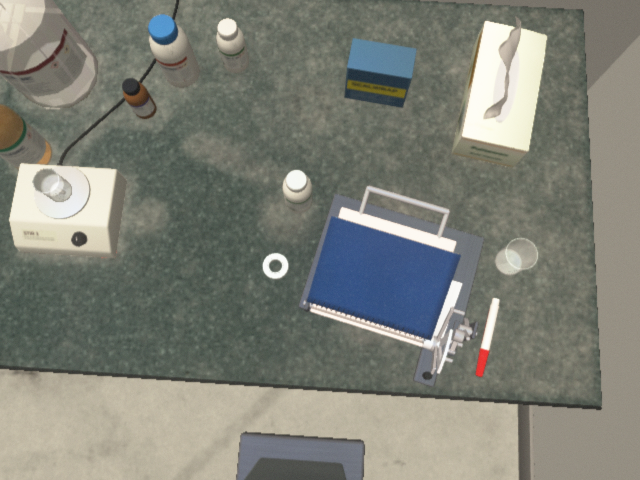

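View pics/side0.png

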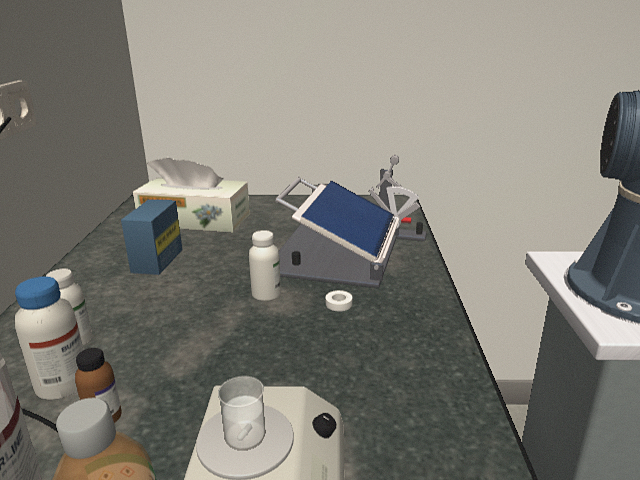

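The top picture shows the stand at right: bar from about (367,188) to (446,207), base corners near (338,197), (481,240) and (302,305), and the pawl near (465,328). The side picture shows the bar at (297,185) and the pawl weight at (394,160), leaning towards the hinge.

```bash
python3 - <<'E'
from h import *
im=cv2.imread('pics/top0.png'); W=np.load('top0.npy')
for n,(u,v) in dict(bl=(340,201),br=(477,242),hl=(306,302),hl2=(303,303),pen=(490,325),beaker=(515,260),bottle=(296,180),tape=(268,262),clothTL=(345,222),clothTR=(455,255),clothBL=(312,285),clothBR=(428,335),foot=(428,378)).items(): print(n,np.round(W[v,u],3))
m=np.zeros((480,640),bool); m[180:215,355:455]=1
m&=(W[...,2]>0.1)
# split off the board by printing
vs,us=np.nonzero(m); print(len(vs))
for u in range(360,452,6):
    c=[(v,*np.round(W[v,u],3)) for v in range(182,216) if W[v,u,2]>.06]
    print(u,c[:4])
cv2.imwrite('pics/crop.png',cv2.resize(im[170:390,290:550],None,fx=2.7,fy=2.7,interpolation=cv2.INTER_CUBIC))
Ws=np.load('side0.npy'); im=cv2.imread('pics/side0.png')
for (u,v) in [(394,160),(297,182),(281,194),(300,180),(316,186)]: print(u,v,np.round(Ws[v,u],3))
E
```

```text
bl [ 0.651 -0.055  0.008]
br [ 0.589 -0.298  0.015]
hl [ 0.461 -0.008  0.045]
hl2 [ 0.459 -0.003  0.042]
pen [ 0.446 -0.32   0.017]
beaker [ 0.564 -0.368  0.002]
bottle [0.648 0.02  0.114]
tape [0.53  0.064 0.014]
clothTL [ 0.581 -0.063  0.121]
clothTR [ 0.539 -0.235  0.122]
clothBL [ 0.486 -0.017  0.073]
clothBR [ 0.419 -0.207  0.063]
foot [ 0.352 -0.213  0.039]
695
360 [(206, np.float64(0.61), np.float64(-0.085), np.float64(0.117)), (207, np.float64(0.607), np.float64(-0.085), np.float64(0.121)), (208, np.float64(0.605), np.float64(-0.085), np.float64(0.122)), (209, np.float64(0.605), np.float64(-0.085), np.float64(0.118))]
366 [(187, np.float64(0.636), np.float64(-0.092), np.float64(0.135)), (188, np.float64(0.635), np.float64(-0.092), np.float64(0.134)), (189, np.float64(0.634), np.float64(-0.092), np.float64(0.132)), (190, np.float64(0.631), np.float64(-0.092), np.float64(0.134))]
372 [(186, np.float64(0.638), np.float64(-0.101), np.float64(0.135)), (187, np.float64(0.635), np.float64(-0.101), np.float64(0.139)), (188, np.float64(0.634), np.float64(-0.101), np.float64(0.137)), (
[... 2694 characters left out ...]
0.135))]
438 [(206, np.float64(0.612), np.float64(-0.205), np.float64(0.135)), (207, np.float64(0.609), np.float64(-0.204), np.float64(0.139)), (208, np.float64(0.608), np.float64(-0.204), np.float64(0.139)), (209, np.float64(0.608), np.float64(-0.205), np.float64(0.134))]
444 [(208, np.float64(0.609), np.float64(-0.214), np.float64(0.137)), (209, np.float64(0.607), np.float64(-0.214), np.float64(0.137)), (210, np.float64(0.606), np.float64(-0.214), np.float64(0.138)), (211, np.float64(0.605), np.float64(-0.215), np.float64(0.134))]
450 []
394 160 [ 0.415 -0.223  0.169]
297 182 [ 0.608 -0.194  0.134]
281 194 [ 0.632 -0.111  0.137]
300 180 [ 0.604 -0.218  0.13 ]
316 186 [ 0.578 -0.374  0.067]
```

View pics/crop.png

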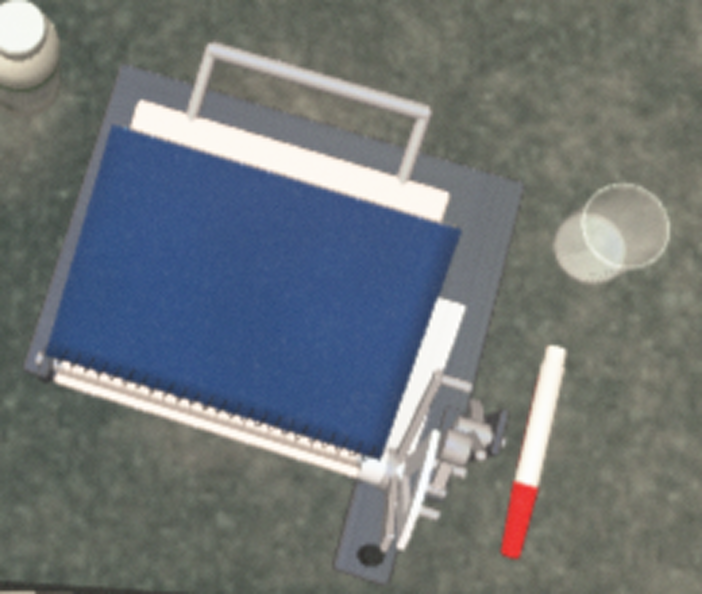

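The crop confirms the bar and its rods clear of the white board, with the pawl at right beside the quadrant. The bar's axis is at about 0.132 m, which fits the 0.45 notch.

```bash
python3 - <<'E'
from h import *
from scipy.spatial.transform import Rotation as Ro
W=np.load('top0.npy')
pts=[]
for u in range(374,440):
    v0=186+(u-372)*20/66.
    for v in range(int(v0)-5,int(v0)+8):
        p=W[v,u]
        if p[2]>.125 and p[2]<.145: pts.append(p)
pts=np.array(pts); l=cv2.fitLine(pts[:,:2].astype(np.float32),cv2.DIST_HUBER,0,.01,.01).ravel()
d=l[:2]*np.sign(l[1]); y=-0.153; c=l[2:]+d*(y-l[3])/d[1]
print('dir',d,'pt',c,'z',np.median(pts[:,2]),len(pts)); 
sx=np.array([d[1],-d[0]]); print('sx',sx)
h=c-sx*.212*np.cos(.45); print('hinge',h)
s=arm.observe(); q=np.array(s['tool_rot']); R=Ro.from_quat(q[[1,2,3,0]])
tgt=np.array([*c,0.2]); y0=R.as_matrix()[:,1]
turn=np.degrees(np.arctan2(y0[1],y0[0])-np.arctan2(sx[1],sx[0])); print('turn',turn)
D=(tgt-s['position'])/16
for i in range(16):
    print(np.round(R.inv().apply(D),4).tolist()); R=R*Ro.from_rotvec([0,0,np.radians(turn/16)])
E
```

```text
dir [0.24159987 0.97037596] pt [ 0.6205023 -0.153    ] z 0.1357675435289399 440
sx [ 0.97037596 -0.24159987]
hinge [ 0.43526259 -0.10687984]
turn 90.01467574864544
[-0.0399, -0.0343, -0.0005]
[-0.0431, -0.0302, -0.0005]
[-0.0459, -0.0258, -0.0005]
[-0.0482, -0.0212, -0.0005]
[-0.05, -0.0164, -0.0005]
[-0.0514, -0.0114, -0.0005]
[-0.0523, -0.0063, -0.0005]
[-0.0526, -0.0011, -0.0005]
[-0.0525, 0.004, -0.0005]
[-0.0518, 0.0091, -0.0005]
[-0.0507, 0.0142, -0.0005]
[-0.0491, 0.0191, -0.0005]
[-0.0469, 0.0238, -0.0005]
[-0.0444, 0.0283, -0.0005]
[-0.0414, 0.0325, -0.0005]
[-0.038, 0.0364, -0.0005]
```

>>> servo_tool --moves '[{"delta_pos": [-0.0399,-0.0343,-0.0005],"angular": [0,0,5.63],"fingers": 0.3},{"delta_pos": [-0.0431,-0.0302,-0.0005],"angular": [0,0,5.63],"fingers": 0.3},{"delta_pos": [-0.0459,-0.0258,-0.0005],"angular": [0,0,5.63],"fingers": 0.3},{"delta_pos": [-0.0482,-0.0212,-0.0005],"angular": [0,0,5.63],"fingers": 0.3},{"delta_pos": [-0.05,-0.0164,-0.0005],"angular": [0,0,5.63],"fingers": 0.3},{"delta_pos": [-0.0514,-0.0114,-0.0005],"angular": [0,0,5.63],"fingers": 0.3},{"delta_pos": [-0.0523,-0.0063,-0.0005],"angular": [0,0,5.63],"fingers": 0.3},{"delta_pos": [-0.0526,-0.0011,-0.0005],"angular": [0,0,5.63],"fingers": 0.3}]' --force 25

```text
time_s: 1.1
position: [0.3773, 0.1888, 0.1964]
tool_rot: [-0.0, 0.494, 0.87, 0.0]
force: [0.8, 1.0, -0.1]
gripper_width: 0.0297
grasp_force: 0.0
```

>>> servo_tool --moves '[{"delta_pos": [-0.0525,0.004,-0.0005],"angular": [0,0,5.63],"fingers": 0.3},{"delta_pos": [-0.0518,0.0091,-0.0005],"angular": [0,0,5.63],"fingers": 0.3},{"delta_pos": [-0.0507,0.0142,-0.0005],"angular": [0,0,5.63],"fingers": 0.3},{"delta_pos": [-0.0491,0.0191,-0.0005],"angular": [0,0,5.63],"fingers": 0.3},{"delta_pos": [-0.0469,0.0238,-0.0005],"angular": [0,0,5.63],"fingers": 0.3},{"delta_pos": [-0.0444,0.0283,-0.0005],"angular": [0,0,5.63],"fingers": 0.3},{"delta_pos": [-0.0414,0.0325,-0.0005],"angular": [0,0,5.63],"fingers": 0.3},{"delta_pos": [-0.038,0.0364,-0.0005],"angular": [0,0,5.63],"fingers": 0.3}]'

```text
time_s: 2.1
position: [0.6209, -0.1545, 0.2]
tool_rot: [-0.0, 0.789, 0.614, -0.0]
force: [0.3, -0.6, 0.4]
gripper_width: 0.0295
grasp_force: 0.0
```

>>> servo_tool --moves '[{"delta_pos": [0,-0.0007,0.016],"angular": [0,0,0],"fingers": 0.3},{"delta_pos": [0,0,0.016],"angular": [0,0,0],"fingers": 0.3},{"delta_pos": [0,0,0.016],"angular": [0,0,0],"fingers": 0.3},{"delta_pos": [0,0,0.016],"angular": [0,0,0],"fingers": 0.3},{"delta_pos": [0,0,0.014],"angular": [0,0,0],"fingers": 0.3},{"delta_pos": [0,0,0.008],"angular": [0,0,0],"fingers": 0.3},{"delta_pos": [0,0,0],"angular": [0,0,0],"fingers": 1},{"delta_pos": [0,0,0],"angular": [0,0,0],"fingers": 1}]'

```text
time_s: 3.1
position: [0.6199, -0.153, 0.1149]
tool_rot: [0.0, 0.788, 0.615, 0.0]
force: [-0.1, -0.4, -0.2]
gripper_width: 0.0001
grasp_force: 0.0
```

```bash
python3 - <<'E'
from h import *
out=[]
for n in('top','side'):
    im,d,W=cam(n); cv2.imwrite(f'pics/{n}1.png',im); np.save(n+'1.npy',W)
    out.append(im[150:400,250:570] if n=='top' else im[40:290,230:550])
cv2.imwrite('pics/both1.png',cv2.resize(np.vstack(out),None,fx=1.2,fy=1.2))
s=arm.observe(); print({k:np.round(s[k],4) for k in('position','force','torque','gripper_width','grasp_force')})
E
```

```text
{'position': array([ 0.6199, -0.153 ,  0.115 ]), 'force': array([-0.2285,  1.0179, -0.0936]), 'torque': array([ 0.0253,  0.0152, -0.0148]), 'gripper_width': np.float64(0.0001), 'grasp_force': np.float64(0.0)}
```

View pics/both1.png

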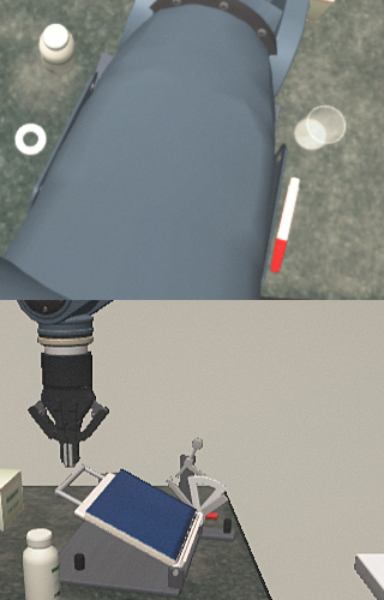

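The side half shows the fingers shut at about (287,178), with the bar at (276,197)–(303,180) in front of or below them, so the bar is not gripped. I'll measure the fingertips in the side camera.

```bash
python3 - <<'E'
from h import *
W=np.load('side1.npy'); im=cv2.imread('pics/side1.png')
c=arm.calibration('side')
for p in [(0.62,-.153,.115),(0.62,-.153,.134),(.6205,-.153,.132)]:
    print(p,np.round(cv2.projectPoints(np.array([p]),np.array(c['rvec'],float),np.array(c['tvec'],float),np.array([[c['fx'],0,c['cx']],[0,c['fy'],c['cy']],[0,0,1]],float),None)[0].ravel(),1))
for v in range(150,200,3):
    print(v,[ (u,*np.round(W[v,u],3)) for u in (280,284,287,290)])
cv2.imwrite('pics/z.png',cv2.resize(im[130:230,230:360],None,fx=6,fy=6,interpolation=cv2.INTER_CUBIC))
E
```

```text
(0.62, -0.153, 0.115) [289.8 197.7]
(0.62, -0.153, 0.134) [289.5 188.3]
(0.6205, -0.153, 0.132) [289.2 189.3]
150 [(280, np.float64(0.634), np.float64(-0.143), np.float64(0.211)), (284, np.float64(0.627), np.float64(-0.146), np.float64(0.21)), (287, np.float64(0.62), np.float64(-0.139), np.float64(0.212)), (290, np.float64(0.615), np.float64(-0.139), np.float64(0.212))]
153 [(280, np.float64(0.634), np.float64(-0.143), np.float64(0.205)), (284, np.float64(0.627), np.float64(-0.144), np.float64(0.205)), (287, np.float64(0.62), np.float64(-0.137), np.float64(0.207)), (290, np.float64(0.615), np.float64(-0.141), np.float64(0.206))]
156 [(280, np.float64(0.634), np.float64(-0.142), np.float64(0.2)), (284, np.float64(0.626), np.float64(-0.14), np.float64(0.201)), (287, np.float64(0.621), np.float64(-0.14), np.float64(0.2)), (290, np.float64(0.615), np.float64(-0.14), np.float64(0.2))]
159 [(280, np.float64(0.635), np.float64(-0.144), np.float64(0.194)), (284, np.float64(0.628), np.float64(-0.148), np.float64(0.193)), (287, np.float64(0.623), np.float64(-0.154), np.float64(0.191)), (290, n
[... 2808 characters left out ...]
28), np.float64(-0.128), np.float64(0.135)), (287, np.float64(0.623), np.float64(-0.134), np.float64(0.133)), (290, np.float64(0.667), np.float64(-0.662), np.float64(-0.045))]
195 [(280, np.float64(0.634), np.float64(-0.11), np.float64(0.136)), (284, np.float64(0.627), np.float64(-0.117), np.float64(0.133)), (287, np.float64(0.661), np.float64(-0.504), np.float64(0.0)), (290, np.float64(0.653), np.float64(-0.504), np.float64(-0.0))]
198 [(280, np.float64(0.633), np.float64(-0.098), np.float64(0.134)), (284, np.float64(0.666), np.float64(-0.482), np.float64(-0.0)), (287, np.float64(0.659), np.float64(-0.483), np.float64(-0.001)), (290, np.float64(0.651), np.float64(-0.481), np.float64(-0.0))]
```

View pics/z.png

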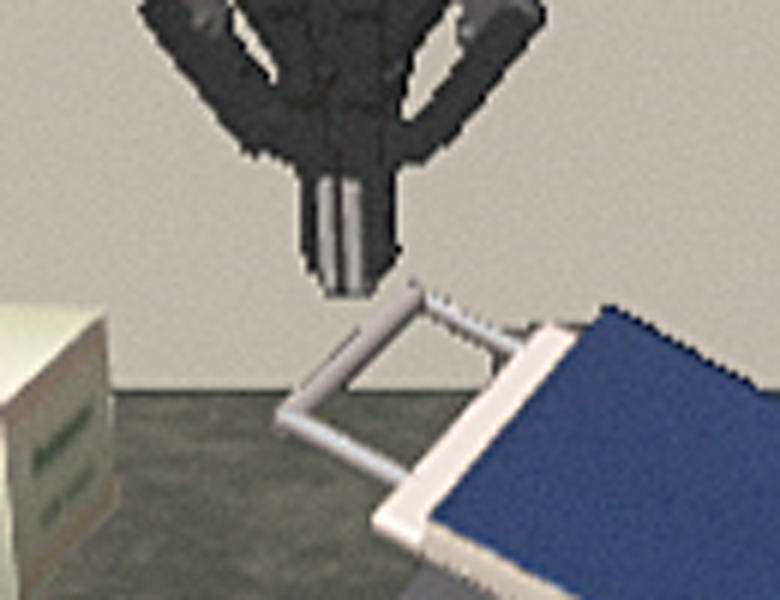

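The fingertips are measured at z ≈ 0.157 while the state says 0.115, so the real tip is about 41 mm higher than reported. Sideways it agrees. I'll open, go down 41 mm more and close.

>>> servo_tool --moves '[{"delta_pos": [0,0,0],"angular": [0,0,0],"fingers": 0.3},{"delta_pos": [0,0,0],"angular": [0,0,0],"fingers": 0.3},{"delta_pos": [0,0,0.01],"angular": [0,0,0],"fingers": 0.3},{"delta_pos": [0,0,0.012],"angular": [0,0,0],"fingers": 0.3},{"delta_pos": [0,0,0.012],"angular": [0,0,0],"fingers": 0.3},{"delta_pos": [0,0,0.006],"angular": [0,0,0],"fingers": 0.3},{"delta_pos": [0,0,0],"angular": [0,0,0],"fingers": 0.3},{"delta_pos": [0,0,0],"angular": [0,0,0],"fingers": 0.3}]'

```text
time_s: 4.2
position: [0.6198, -0.1529, 0.0747]
tool_rot: [0.0, 0.788, 0.615, 0.0]
force: [-0.3, 0.5, 0.4]
gripper_width: 0.03
grasp_force: 0.0
```

```bash
python3 - <<'E'
from h import *
im,d,W=cam('side'); cv2.imwrite('pics/z2.png',cv2.resize(im[130:230,230:360],None,fx=6,fy=6,interpolation=cv2.INTER_CUBIC))
v,u=np.mgrid[150:230,260:320]; w=W[150:230,260:320]
for r in range(176,212,3): print(r,[(uu,*np.round(W[r,uu],3)) for uu in range(276,304,2) if W[r,uu,1]>-.2])
E
```

```text
176 [(276, np.float64(0.644), np.float64(-0.146), np.float64(0.161)), (278, np.float64(0.64), np.float64(-0.148), np.float64(0.16)), (280, np.float64(0.638), np.float64(-0.157), np.float64(0.157)), (296, np.float64(0.605), np.float64(-0.135), np.float64(0.164)), (298, np.float64(0.602), np.float64(-0.136), np.float64(0.164)), (300, np.float64(0.598), np.float64(-0.132), np.float64(0.165))]
179 [(276, np.float64(0.644), np.float64(-0.148), np.float64(0.154)), (278, np.float64(0.641), np.float64(-0.153), np.float64(0.153)), (280, np.float64(0.638), np.float64(-0.157), np.float64(0.151)), (282, np.float64(0.635), np.float64(-0.162), np.float64(0.15)), (296, np.float64(0.606), np.float64(-0.137), np.float64(0.157)), (298, np.float64(0.602), np.float64(-0.135), np.float64(0.158)), (300, np.float64(0.598), np.float64(-0.135), np.float64(0.158)), (302, np.float64(0.595), np.float64(-0.14), np.float64(0.157))]
182 [(276, np.float64(0.644), np.float64(-0.146), np.float64(0.149)), (278, np.float64(0.64), np.float64(-0.144), np.float64(0.15)), (280, np.float64(0.638), np.float64(-0.152), np.flo
[... 4535 characters left out ...]
64(0.617), np.float64(-0.084), np.float64(0.123)), (290, np.float64(0.614), np.float64(-0.09), np.float64(0.121)), (292, np.float64(0.61), np.float64(-0.086), np.float64(0.123)), (302, np.float64(0.593), np.float64(-0.103), np.float64(0.116))]
209 [(290, np.float64(0.614), np.float64(-0.085), np.float64(0.117)), (292, np.float64(0.61), np.float64(-0.084), np.float64(0.117)), (294, np.float64(0.607), np.float64(-0.085), np.float64(0.117)), (296, np.float64(0.603), np.float64(-0.086), np.float64(0.117)), (298, np.float64(0.6), np.float64(-0.087), np.float64(0.116)), (300, np.float64(0.596), np.float64(-0.088), np.float64(0.116)), (302, np.float64(0.593), np.float64(-0.093), np.float64(0.114))]
```

View pics/z2.png

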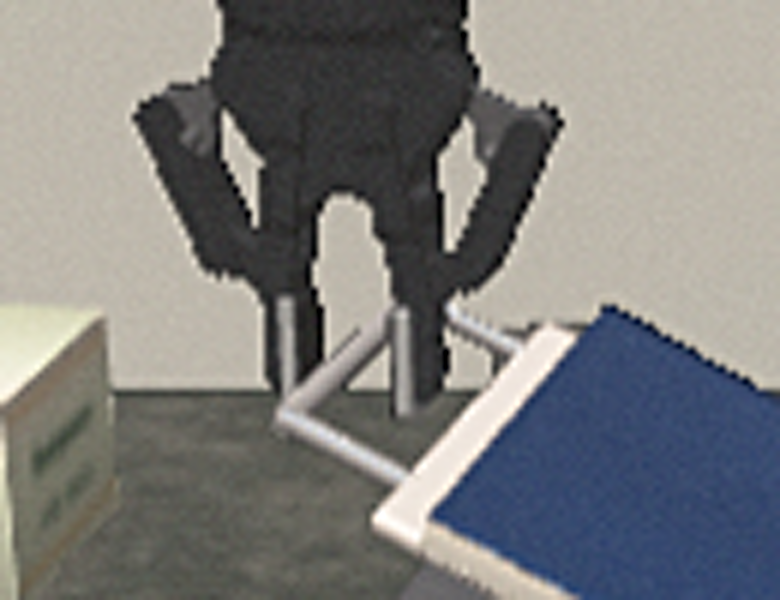

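Fingers straddle the bar well (tips at rows ~194–200, real tip z ≈ 0.114). Now I'll compute the arc rows.

```bash
cat > arc.py <<'E'
import numpy as np,sys
def rows(a):
    a=np.array(a); y=.212*np.diff(np.cos(a)); z=-.212*np.diff(np.sin(a))
    for i in range(len(y)): print(round(a[i+1],3),[0,round(y[i],5),round(z[i],5)])
E
python3 -c "
from arc import *
rows([.45,.47,.5,.53,.56,.6]); print(); rows(np.r_[.6,.63:.821:.0271,.84])"
```

```text
0.47 [0, np.float64(-0.00188), np.float64(-0.0038)]
0.5 [0, np.float64(-0.00296), np.float64(-0.00563)]
0.53 [0, np.float64(-0.00313), np.float64(-0.00553)]
0.56 [0, np.float64(-0.0033), np.float64(-0.00544)]
0.6 [0, np.float64(-0.00465), np.float64(-0.00709)]

0.63 [0, np.float64(-0.00367), np.float64(-0.00519)]
0.657 [0, np.float64(-0.00345), np.float64(-0.0046)]
0.684 [0, np.float64(-0.00357), np.float64(-0.0045)]
0.711 [0, np.float64(-0.00369), np.float64(-0.0044)]
0.738 [0, np.float64(-0.00381), np.float64(-0.0043)]
0.766 [0, np.float64(-0.00392), np.float64(-0.0042)]
0.793 [0, np.float64(-0.00404), np.float64(-0.00409)]
0.82 [0, np.float64(-0.00415), np.float64(-0.00398)]
0.84 [0, np.float64(-0.00318), np.float64(-0.0029)]
```

>>> servo_tool --moves '[{"delta_pos": [0,0,0],"angular": [0,0,0],"fingers": 1},{"delta_pos": [0,0,0],"angular": [0,0,0],"fingers": 1},{"delta_pos": [0,0,0],"angular": [0,0,0],"fingers": 1},{"delta_pos": [0,-0.0019,-0.0038],"angular": [0,0,0],"fingers": 1},{"delta_pos": [0,-0.003,-0.0056],"angular": [0,0,0],"fingers": 1},{"delta_pos": [0,-0.0032,-0.0055],"angular": [0,0,0],"fingers": 1},{"delta_pos": [0,0,0],"angular": [0,0,0],"fingers": 1},{"delta_pos": [0,0,0],"angular": [0,0,0],"fingers": 1}]' --force 30

```text
time_s: 5.25
position: [0.6139, -0.1515, 0.0907]
tool_rot: [0.002, 0.788, 0.615, 0.002]
force: [8.0, -0.9, 0.6]
gripper_width: 0.0088
grasp_force: 30.5
```

>>> servo_tool --moves '[{"delta_pos": [0,0.002,0],"angular": [0,0,0],"fingers": 1},{"delta_pos": [0,-0.0033,-0.0054],"angular": [0,0,0],"fingers": 1},{"delta_pos": [0,-0.0047,-0.0071],"angular": [0,0,0],"fingers": 1},{"delta_pos": [0,-0.0037,-0.0052],"angular": [0,0,0],"fingers": 1},{"delta_pos": [0,-0.0035,-0.0046],"angular": [0,0,0],"fingers": 1},{"delta_pos": [0,-0.0036,-0.0045],"angular": [0,0,0],"fingers": 1},{"delta_pos": [0,-0.0037,-0.0044],"angular": [0,0,0],"fingers": 1},{"delta_pos": [0,0,0],"angular": [0,0,0],"fingers": 1}]'

```text
time_s: 6.25
position: [0.5931, -0.1464, 0.1217]
tool_rot: [0.002, 0.788, 0.615, 0.001]
force: [5.7, -1.5, 2.0]
gripper_width: 0.0086
grasp_force: 30.1
```

```bash
cat > st.py <<'E'
from h import *
import sys
def state():
    s=arm.observe(); p=np.array(s['position']); f=np.array(s['force'])
    sx=np.array([.970,-.242]); h=np.array([.4353,-.1069])
    r=(p[:2]-h)@sx; z=p[2]+.0575-.04   # bar z = reported + .0575
    a=np.arctan2(z,r); fr=f[:2]@sx
    print('a %.3f R %.4f  x %.4f z %.4f Frad %.1f Ftan %.1f  F %s t %.2f w %.4f'%(a,np.hypot(r,z),r,z,fr*np.cos(a)+f[2]*np.sin(a),-fr*np.sin(a)+f[2]*np.cos(a),np.round(f,1),s['time_s'],s['gripper_width']))
E
python3 - <<'E'
from st import *
state()
im,d,W=cam('side'); cv2.imwrite('pics/s3.png',im[20:300,180:560]); np.save('s3.npy',W); cv2.imwrite('pics/s3f.png',im)
E
```

```text
a 0.708 R 0.2141  x 0.1627 z 0.1392 Frad 5.8 Ftan -2.3  F [ 5.7 -1.5  2. ] t 6.25 w 0.0086
```

View pics/s3.png

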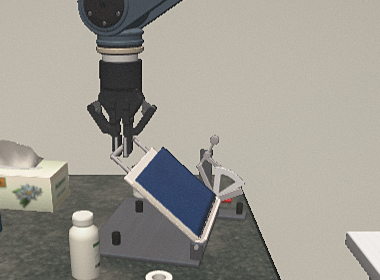

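Side crop: the weight is at crop (214,139), full frame (394,159), still leaning to the hinge; the bar is held and the board rises.

>>> servo_tool --moves '[{"delta_pos": [0,0.0013,-0.001],"angular": [0,0,0],"fingers": 1},{"delta_pos": [0,-0.0038,-0.0043],"angular": [0,0,0],"fingers": 1},{"delta_pos": [0,-0.0039,-0.0042],"angular": [0,0,0],"fingers": 1},{"delta_pos": [0,-0.004,-0.0041],"angular": [0,0,0],"fingers": 1},{"delta_pos": [0,-0.0042,-0.004],"angular": [0,0,0],"fingers": 1},{"delta_pos": [0,-0.0032,-0.0029],"angular": [0,0,0],"fingers": 1},{"delta_pos": [0,0,0],"angular": [0,0,0],"fingers": 1},{"delta_pos": [0,0,0],"angular": [0,0,0],"fingers": 1}]'

```text
time_s: 7.3
position: [0.5751, -0.1419, 0.1415]
tool_rot: [0.001, 0.788, 0.615, 0.0]
force: [5.9, -3.1, 1.7]
gripper_width: 0.0086
grasp_force: 29.8
```

```bash
cat > chk.py <<'E'
from st import *
ref=cv2.imread('pics/s3f.png'); T=ref[151:167,387:402]
im,d,W=cam('side'); cv2.imwrite('pics/last.png',im)
r=cv2.matchTemplate(im[130:200,350:430],T,cv2.TM_CCOEFF_NORMED); _,m,_,l=cv2.minMaxLoc(r)
print('match %.2f at %s (ref 387,151); same place %.2f'%(m,(l[0]+350,l[1]+130),r[21,37]))
state()
E
python3 chk.py
```

```text
match 0.99 at (387, 151) (ref 387,151); same place 0.99
a 0.835 R 0.2146  x 0.1441 z 0.1590 Frad 5.0 Ftan -2.1  F [ 4.2 -3.3  2.3] t 7.35 w 0.0087
```

>>> servo_tool --moves '[{"delta_pos": [0,-0.0009,-0.0008],"angular": [0,0,0],"fingers": 1},{"delta_pos": [0,-0.0009,-0.0008],"angular": [0,0,0],"fingers": 1},{"delta_pos": [0,-0.0009,-0.0008],"angular": [0,0,0],"fingers": 1},{"delta_pos": [0,-0.0009,-0.0008],"angular": [0,0,0],"fingers": 1},{"delta_pos": [0,-0.0009,-0.0008],"angular": [0,0,0],"fingers": 1},{"delta_pos": [0,0,0],"angular": [0,0,0],"fingers": 1},{"delta_pos": [0,0,0],"angular": [0,0,0],"fingers": 1},{"delta_pos": [0,0,0],"angular": [0,0,0],"fingers": 1}]'

```text
time_s: 8.35
position: [0.5709, -0.1409, 0.1456]
tool_rot: [0.001, 0.788, 0.615, 0.0]
force: [4.8, -3.9, 3.7]
gripper_width: 0.0085
grasp_force: 29.7
```

```bash
python3 chk.py
```

```text
match 0.99 at (387, 151) (ref 387,151); same place 0.99
a 0.862 R 0.2148  x 0.1397 z 0.1631 Frad 5.6 Ftan -3.1  F [ 5.5 -2.9  2.2] t 8.40 w 0.0090
```

>>> servo_tool --moves '[{"delta_pos": [0,-0.0009,-0.0008],"angular": [0,0,0],"fingers": 1},{"delta_pos": [0,-0.0009,-0.0008],"angular": [0,0,0],"fingers": 1},{"delta_pos": [0,-0.0009,-0.0008],"angular": [0,0,0],"fingers": 1},{"delta_pos": [0,-0.0009,-0.0008],"angular": [0,0,0],"fingers": 1},{"delta_pos": [0,-0.0009,-0.0008],"angular": [0,0,0],"fingers": 1},{"delta_pos": [0,0,0],"angular": [0,0,0],"fingers": 1},{"delta_pos": [0,0,0],"angular": [0,0,0],"fingers": 1},{"delta_pos": [0,0,0],"angular": [0,0,0],"fingers": 1}]'

```text
time_s: 9.4
position: [0.5664, -0.1398, 0.1495]
tool_rot: [0.001, 0.788, 0.615, 0.0]
force: [5.2, -4.0, 2.3]
gripper_width: 0.0085
grasp_force: 29.7
```

```bash
python3 chk.py
```

```text
match 0.99 at (387, 151) (ref 387,151); same place 0.99
a 0.890 R 0.2148  x 0.1351 z 0.1670 Frad 4.7 Ftan -2.8  F [ 4.3 -4.1  1.9] t 9.45 w 0.0091
```

>>> servo_tool --moves '[{"delta_pos": [0,-0.001,-0.0007],"angular": [0,0,0],"fingers": 1},{"delta_pos": [0,-0.0009,-0.0008],"angular": [0,0,0],"fingers": 1},{"delta_pos": [0,-0.0009,-0.0007],"angular": [0,0,0],"fingers": 1},{"delta_pos": [0,-0.001,-0.0008],"angular": [0,0,0],"fingers": 1},{"delta_pos": [0,-0.0009,-0.0007],"angular": [0,0,0],"fingers": 1},{"delta_pos": [0,0,0],"angular": [0,0,0],"fingers": 1},{"delta_pos": [0,0,0],"angular": [0,0,0],"fingers": 1},{"delta_pos": [0,0,0],"angular": [0,0,0],"fingers": 1}]'

```text
time_s: 10.45
position: [0.5619, -0.1387, 0.1533]
tool_rot: [0.001, 0.788, 0.615, 0.0]
force: [4.1, -4.2, 2.5]
gripper_width: 0.0085
grasp_force: 29.6
```

```bash
python3 chk.py
```

```text
match 0.91 at (387, 151) (ref 387,151); same place 0.91
a 0.918 R 0.2150  x 0.1306 z 0.1708 Frad 5.1 Ftan -3.3  F [ 5.2 -3.   2. ] t 10.50 w 0.0086
```

>>> servo_tool --moves '[{"delta_pos": [0,-0.001,-0.0007],"angular": [0,0,0],"fingers": 1},{"delta_pos": [0,-0.0009,-0.0007],"angular": [0,0,0],"fingers": 1},{"delta_pos": [0,-0.001,-0.0007],"angular": [0,0,0],"fingers": 1},{"delta_pos": [0,-0.0009,-0.0008],"angular": [0,0,0],"fingers": 1},{"delta_pos": [0,-0.001,-0.0007],"angular": [0,0,0],"fingers": 1},{"delta_pos": [0,0,0],"angular": [0,0,0],"fingers": 1},{"delta_pos": [0,0,0],"angular": [0,0,0],"fingers": 1},{"delta_pos": [0,0,0],"angular": [0,0,0],"fingers": 1}]'

```text
time_s: 11.5
position: [0.5574, -0.1376, 0.157]
tool_rot: [0.001, 0.788, 0.615, 0.0]
force: [5.7, -3.9, 2.6]
gripper_width: 0.0082
grasp_force: 29.6
```

```bash
python3 chk.py; python3 - <<'E'
import cv2
a=cv2.imread('pics/s3f.png')[130:230,330:430];b=cv2.imread('pics/last.png')[130:230,330:430]
cv2.imwrite('pics/cmp.png',cv2.resize(cv2.hconcat([a,b]),None,fx=4,fy=4))
E
```

```text
match 0.72 at (384, 150) (ref 387,151); same place 0.20
a 0.946 R 0.2151  x 0.1259 z 0.1745 Frad 6.8 Ftan -2.7  F [ 5.4 -3.8  4. ] t 11.55 w 0.0087
```

View pics/cmp.png

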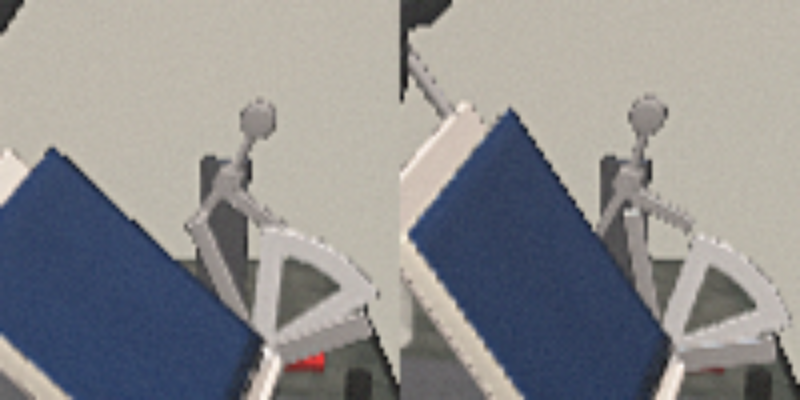

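The comparison shows the weight moved from about (259,118)/4 to (248,115)/4 relative to its crop: a lever on the board is now pushing the pawl towards tipping. I'll take smaller steps.

>>> servo_tool --moves '[{"delta_pos": [0,-0.0008,-0.0006],"angular": [0,0,0],"fingers": 1},{"delta_pos": [0,-0.0008,-0.0006],"angular": [0,0,0],"fingers": 1},{"delta_pos": [0,-0.0008,-0.0006],"angular": [0,0,0],"fingers": 1},{"delta_pos": [0,-0.0009,-0.0005],"angular": [0,0,0],"fingers": 1},{"delta_pos": [0,0,0],"angular": [0,0,0],"fingers": 1},{"delta_pos": [0,0,0],"angular": [0,0,0],"fingers": 1},{"delta_pos": [0,0,0],"angular": [0,0,0],"fingers": 1},{"delta_pos": [0,0,0],"angular": [0,0,0],"fingers": 1}]'

```text
time_s: 12.55
position: [0.5543, -0.1368, 0.1594]
tool_rot: [0.001, 0.788, 0.615, 0.001]
force: [6.1, -3.8, 3.4]
gripper_width: 0.0089
grasp_force: 29.6
```

```bash
python3 chk.py
```

```text
match 0.79 at (383, 149) (ref 387,151); same place 0.07
a 0.965 R 0.2152  x 0.1226 z 0.1769 Frad 6.2 Ftan -3.2  F [ 5.3 -4.6  3.3] t 12.60 w 0.0085
```

>>> servo_tool --moves '[{"delta_pos": [0,-0.0008,-0.0006],"angular": [0,0,0],"fingers": 1},{"delta_pos": [0,-0.0008,-0.0006],"angular": [0,0,0],"fingers": 1},{"delta_pos": [0,-0.0008,-0.0005],"angular": [0,0,0],"fingers": 1},{"delta_pos": [0,-0.0009,-0.0006],"angular": [0,0,0],"fingers": 1},{"delta_pos": [0,0,0],"angular": [0,0,0],"fingers": 1},{"delta_pos": [0,0,0],"angular": [0,0,0],"fingers": 1},{"delta_pos": [0,0,0],"angular": [0,0,0],"fingers": 1},{"delta_pos": [0,0,0],"angular": [0,0,0],"fingers": 1}]'

```text
time_s: 13.6
position: [0.5511, -0.136, 0.1617]
tool_rot: [0.001, 0.788, 0.615, 0.001]
force: [5.2, -4.4, 4.1]
gripper_width: 0.0087
grasp_force: 29.6
```

```bash
python3 chk.py
```

```text
match 0.73 at (382, 149) (ref 387,151); same place 0.00
a 0.983 R 0.2153  x 0.1193 z 0.1792 Frad 6.3 Ftan -2.7  F [ 4.9 -4.1  3.8] t 13.65 w 0.0088
```

>>> servo_tool --moves '[{"delta_pos": [0,-0.001,-0.0007],"angular": [0,0,0],"fingers": 1},{"delta_pos": [0,-0.001,-0.0007],"angular": [0,0,0],"fingers": 1},{"delta_pos": [0,-0.001,-0.0007],"angular": [0,0,0],"fingers": 1},{"delta_pos": [0,-0.001,-0.0007],"angular": [0,0,0],"fingers": 1},{"delta_pos": [0,-0.001,-0.0007],"angular": [0,0,0],"fingers": 1},{"delta_pos": [0,0,0],"angular": [0,0,0],"fingers": 1},{"delta_pos": [0,0,0],"angular": [0,0,0],"fingers": 1},{"delta_pos": [0,0,0],"angular": [0,0,0],"fingers": 1}]'

```text
time_s: 14.65
position: [0.5461, -0.1348, 0.1652]
tool_rot: [0.001, 0.788, 0.615, 0.0]
force: [4.9, -4.6, 4.4]
gripper_width: 0.0088
grasp_force: 29.5
```

```bash
python3 chk.py
```

```text
match 0.70 at (380, 149) (ref 387,151); same place -0.13
a 1.012 R 0.2154  x 0.1143 z 0.1826 Frad 5.7 Ftan -2.2  F [ 4.3 -3.1  3.7] t 14.70 w 0.0087
```

>>> servo_tool --moves '[{"delta_pos": [0,-0.0008,-0.0005],"angular": [0,0,0],"fingers": 1},{"delta_pos": [0,-0.0009,-0.0005],"angular": [0,0,0],"fingers": 1},{"delta_pos": [0,-0.0008,-0.0006],"angular": [0,0,0],"fingers": 1},{"delta_pos": [0,-0.0009,-0.0005],"angular": [0,0,0],"fingers": 1},{"delta_pos": [0,0,0],"angular": [0,0,0],"fingers": 1},{"delta_pos": [0,0,0],"angular": [0,0,0],"fingers": 1},{"delta_pos": [0,0,0],"angular": [0,0,0],"fingers": 1},{"delta_pos": [0,0,0],"angular": [0,0,0],"fingers": 1}]'

```text
time_s: 15.7
position: [0.5429, -0.134, 0.1674]
tool_rot: [0.001, 0.788, 0.615, 0.001]
force: [4.5, -3.0, 4.4]
gripper_width: 0.0089
grasp_force: 29.5
```

```bash
python3 chk.py
```

```text
match 0.63 at (379, 149) (ref 387,151); same place -0.07
a 1.030 R 0.2156  x 0.1109 z 0.1849 Frad 7.1 Ftan -2.6  F [ 4.8 -4.8  4.7] t 15.75 w 0.0091
```

>>> servo_tool --moves '[{"delta_pos": [0,-0.0008,-0.0005],"angular": [0,0,0],"fingers": 1},{"delta_pos": [0,-0.0009,-0.0005],"angular": [0,0,0],"fingers": 1},{"delta_pos": [0,-0.0008,-0.0005],"angular": [0,0,0],"fingers": 1},{"delta_pos": [0,-0.0009,-0.0005],"angular": [0,0,0],"fingers": 1},{"delta_pos": [0,0,0],"angular": [0,0,0],"fingers": 1},{"delta_pos": [0,0,0],"angular": [0,0,0],"fingers": 1},{"delta_pos": [0,0,0],"angular": [0,0,0],"fingers": 1},{"delta_pos": [0,0,0],"angular": [0,0,0],"fingers": 1}]'

```text
time_s: 16.75
position: [0.5397, -0.1332, 0.1694]
tool_rot: [0.001, 0.788, 0.615, 0.001]
force: [4.5, -5.3, 5.4]
gripper_width: 0.0088
grasp_force: 29.5
```

```bash
python3 chk.py;  python3 - <<'E'
import cv2
a=cv2.imread('pics/s3f.png')[130:230,330:430];b=cv2.imread('pics/last.png')[130:230,330:430]
cv2.imwrite('pics/cmp2.png',cv2.resize(cv2.hconcat([a,b]),None,fx=4,fy=4))
E
```

```text
match 0.62 at (371, 150) (ref 387,151); same place 0.06
a 1.048 R 0.2157  x 0.1076 z 0.1869 Frad 7.9 Ftan -3.3  F [ 5.9 -4.5  5.2] t 16.80 w 0.0089
```

View pics/cmp2.png

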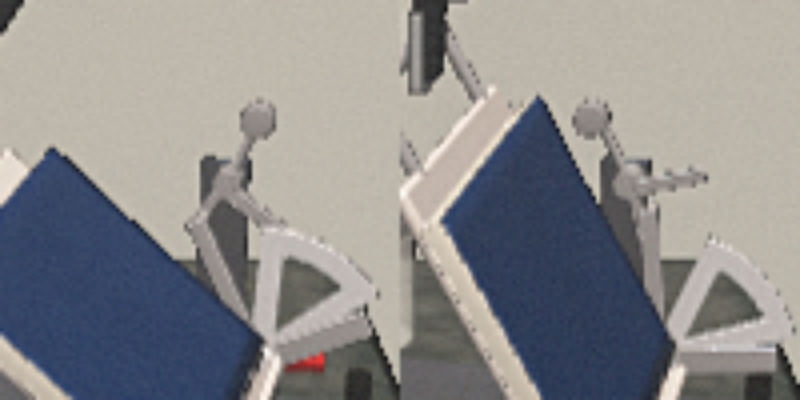

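The weight has swung over to the bar side (crop 2 at (590,118), pivot (630,185)): the pawl has tipped out. Now small steps until the stop is felt.

```bash
cat > feel.py <<'E'
from st import *
sx=np.array([.970,-.242]); F=[];P=[]
for i in range(5):
    s=arm.observe(); F.append(s['force']); P.append(s['position']); arm.camera('side')
f=np.mean(F,0); p=np.mean(P,0); state()
r=(p[:2]-[.4353,-.1069])@sx; a=np.arctan2(p[2]+.0175,r); fr=f[:2]@sx
print('mean a %.4f arc %.2f mm Frad %.2f Ftan %.2f'%(a,a*212,fr*np.cos(a)+f[2]*np.sin(a),-fr*np.sin(a)+f[2]*np.cos(a)))
E
python3 feel.py
```

```text
a 1.048 R 0.2156  x 0.1076 z 0.1869 Frad 7.5 Ftan -2.6  F [ 4.9 -5.   5.2] t 17.05 w 0.0085
mean a 1.0485 arc 222.28 mm Frad 7.38 Ftan -2.19
```

>>> servo_tool --moves '[{"delta_pos": [0,-0.0009,-0.0005],"angular": [0,0,0],"fingers": 1},{"delta_pos": [0,-0.0009,-0.0005],"angular": [0,0,0],"fingers": 1},{"delta_pos": [0,0,0],"angular": [0,0,0],"fingers": 1},{"delta_pos": [0,0,0],"angular": [0,0,0],"fingers": 1},{"delta_pos": [0,0,0],"angular": [0,0,0],"fingers": 1},{"delta_pos": [0,0,0],"angular": [0,0,0],"fingers": 1},{"delta_pos": [0,0,0],"angular": [0,0,0],"fingers": 1},{"delta_pos": [0,0,0],"angular": [0,0,0],"fingers": 1}]'

```text
time_s: 18.05
position: [0.5379, -0.1329, 0.1704]
tool_rot: [0.001, 0.788, 0.615, 0.001]
force: [4.4, -5.0, 4.7]
gripper_width: 0.0083
grasp_force: 29.5
```

```bash
python3 feel.py
```

```text
a 1.058 R 0.2156  x 0.1058 z 0.1879 Frad 6.2 Ftan -2.0  F [ 4.1 -3.7  4.4] t 18.30 w 0.0087
mean a 1.0579 arc 224.27 mm Frad 7.01 Ftan -2.53
```

>>> servo_tool --moves '[{"delta_pos": [0,-0.0007,-0.0004],"angular": [0,0,0],"fingers": 1},{"delta_pos": [0,-0.0006,-0.0003],"angular": [0,0,0],"fingers": 1},{"delta_pos": [0,0,0],"angular": [0,0,0],"fingers": 1},{"delta_pos": [0,0,0],"angular": [0,0,0],"fingers": 1},{"delta_pos": [0,0,0],"angular": [0,0,0],"fingers": 1},{"delta_pos": [0,0,0],"angular": [0,0,0],"fingers": 1},{"delta_pos": [0,0,0],"angular": [0,0,0],"fingers": 1},{"delta_pos": [0,0,0],"angular": [0,0,0],"fingers": 1}]'

```text
time_s: 19.3
position: [0.5367, -0.1325, 0.1712]
tool_rot: [0.001, 0.788, 0.615, 0.001]
force: [5.5, -4.1, 6.3]
gripper_width: 0.0092
grasp_force: 29.5
```

```bash
python3 feel.py
```

```text
a 1.065 R 0.2158  x 0.1046 z 0.1887 Frad 7.7 Ftan -2.0  F [ 4.6 -4.3  5.8] t 19.55 w 0.0085
mean a 1.0647 arc 225.72 mm Frad 8.21 Ftan -2.30
```

>>> servo_tool --moves '[{"delta_pos": [0,-0.0007,-0.0004],"angular": [0,0,0],"fingers": 1},{"delta_pos": [0,-0.0006,-0.0003],"angular": [0,0,0],"fingers": 1},{"delta_pos": [0,0,0],"angular": [0,0,0],"fingers": 1},{"delta_pos": [0,0,0],"angular": [0,0,0],"fingers": 1},{"delta_pos": [0,0,0],"angular": [0,0,0],"fingers": 1},{"delta_pos": [0,0,0],"angular": [0,0,0],"fingers": 1},{"delta_pos": [0,0,0],"angular": [0,0,0],"fingers": 1},{"delta_pos": [0,0,0],"angular": [0,0,0],"fingers": 1}]'

```text
time_s: 20.55
position: [0.5356, -0.1322, 0.1719]
tool_rot: [0.001, 0.788, 0.615, 0.001]
force: [5.1, -4.7, 5.7]
gripper_width: 0.0086
grasp_force: 29.4
```

```bash
python3 feel.py
```

```text
a 1.071 R 0.2158  x 0.1034 z 0.1894 Frad 8.1 Ftan -2.7  F [ 5.3 -4.5  5.8] t 20.80 w 0.0088
mean a 1.0711 arc 227.08 mm Frad 7.67 Ftan -2.62
```

>>> servo_tool --moves '[{"delta_pos": [0,-0.0006,-0.0003],"angular": [0,0,0],"fingers": 1},{"delta_pos": [0,-0.0005,-0.0003],"angular": [0,0,0],"fingers": 1},{"delta_pos": [0,0,0],"angular": [0,0,0],"fingers": 1},{"delta_pos": [0,0,0],"angular": [0,0,0],"fingers": 1},{"delta_pos": [0,0,0],"angular": [0,0,0],"fingers": 1},{"delta_pos": [0,0,0],"angular": [0,0,0],"fingers": 1},{"delta_pos": [0,0,0],"angular": [0,0,0],"fingers": 1},{"delta_pos": [0,0,0],"angular": [0,0,0],"fingers": 1}]'

```text
time_s: 21.8
position: [0.5346, -0.132, 0.1725]
tool_rot: [0.002, 0.788, 0.615, 0.001]
force: [6.0, -4.6, 4.7]
gripper_width: 0.0091
grasp_force: 29.4
```

```bash
python3 feel.py
```

```text
a 1.077 R 0.2158  x 0.1024 z 0.1900 Frad 7.6 Ftan -4.0  F [ 6.2 -4.5  4.8] t 22.05 w 0.0087
mean a 1.0766 arc 228.24 mm Frad 7.47 Ftan -3.88
```

>>> servo_tool --moves '[{"delta_pos": [0,-0.0004,-0.0002],"angular": [0,0,0],"fingers": 1},{"delta_pos": [0,-0.0003,-0.0002],"angular": [0,0,0],"fingers": 1},{"delta_pos": [0,0,0],"angular": [0,0,0],"fingers": 1},{"delta_pos": [0,0,0],"angular": [0,0,0],"fingers": 1},{"delta_pos": [0,0,0],"angular": [0,0,0],"fingers": 1},{"delta_pos": [0,0,0],"angular": [0,0,0],"fingers": 1},{"delta_pos": [0,0,0],"angular": [0,0,0],"fingers": 1},{"delta_pos": [0,0,0],"angular": [0,0,0],"fingers": 1}]'

```text
time_s: 23.05
position: [0.534, -0.1318, 0.1729]
tool_rot: [0.002, 0.788, 0.615, 0.001]
force: [6.6, -3.7, 4.3]
gripper_width: 0.0088
grasp_force: 29.3
```

```bash
python3 feel.py; python3 -c "
from arc import *
a=np.r_[1.074,1.06:.54:-.04,.5]
rows(np.linspace(1.079,.76,9)); print(); rows(np.linspace(.76,.44,9)); print(); rows(np.linspace(.44,.15,9)); print(); rows(np.linspace(.15,0,9)); print(); rows(np.linspace(0,.29,8))"
```

```text
a 1.080 R 0.2158  x 0.1017 z 0.1904 Frad 6.5 Ftan -3.7  F [ 5.2 -5.3  4. ] t 23.30 w 0.0087
mean a 1.0801 arc 228.98 mm Frad 7.32 Ftan -4.23
1.039 [0, np.float64(0.00737), np.float64(0.00414)]
0.999 [0, np.float64(0.0072), np.float64(0.00443)]
0.959 [0, np.float64(0.00702), np.float64(0.00471)]
0.92 [0, np.float64(0.00682), np.float64(0.00499)]
0.88 [0, np.float64(0.00662), np.float64(0.00526)]
0.84 [0, np.float64(0.0064), np.float64(0.00552)]
0.8 [0, np.float64(0.00618), np.float64(0.00577)]
0.76 [0, np.float64(0.00594), np.float64(0.00601)]

0.72 [0, np.float64(0.00572), np.float64(0.00626)]
0.68 [0, np.float64(0.00546), np.float64(0.00649)]
0.64 [0, np.float64(0.0052), np.float64(0.0067)]
0.6 [0, np.float64(0.00493), np.float64(0.0069)]
0.56 [0, np.float64(0.00465), np.float64(0.00709)]
0.52 [0, np.float64(0.00436), np.float64(0.00727)]
0.48 [0, np.float64(0.00407), np.float64(0.00744)]
0.44 [0, np.float64(0.00376), np.float64(0.0076)]

0.404 [0, np.float64(0.00315), np.float64(0.00701)]
0.368 [0, np.float64(0.00289), np.float64(0.00712)]
0.331 [0, np.float64(0.00263), np.float64(
[... 358 characters left out ...]
at64(0.00395)]
0.094 [0, np.float64(0.00041), np.float64(0.00395)]
0.075 [0, np.float64(0.00033), np.float64(0.00396)]
0.056 [0, np.float64(0.00026), np.float64(0.00397)]
0.038 [0, np.float64(0.00019), np.float64(0.00397)]
0.019 [0, np.float64(0.00011), np.float64(0.00397)]
0.0 [0, np.float64(4e-05), np.float64(0.00397)]

0.041 [0, np.float64(-0.00018), np.float64(-0.00878)]
0.083 [0, np.float64(-0.00055), np.float64(-0.00877)]
0.124 [0, np.float64(-0.00091), np.float64(-0.00874)]
0.166 [0, np.float64(-0.00127), np.float64(-0.00869)]
0.207 [0, np.float64(-0.00163), np.float64(-0.00863)]
0.249 [0, np.float64(-0.00198), np.float64(-0.00856)]
0.29 [0, np.float64(-0.00234), np.float64(-0.00847)]
```

>>> servo_tool --moves '[{"delta_pos": [0,-0.0004,-0.0002],"angular": [0,0,0],"fingers": 1},{"delta_pos": [0,-0.0004,-0.0002],"angular": [0,0,0],"fingers": 1},{"delta_pos": [0,0,0],"angular": [0,0,0],"fingers": 1},{"delta_pos": [0,0,0],"angular": [0,0,0],"fingers": 1},{"delta_pos": [0,0,0],"angular": [0,0,0],"fingers": 1},{"delta_pos": [0,0,0],"angular": [0,0,0],"fingers": 1},{"delta_pos": [0,0,0],"angular": [0,0,0],"fingers": 1},{"delta_pos": [0,0,0],"angular": [0,0,0],"fingers": 1}]'

```text
time_s: 24.3
position: [0.5332, -0.1317, 0.1733]
tool_rot: [0.002, 0.788, 0.615, 0.001]
force: [7.1, -4.4, 4.1]
gripper_width: 0.0087
grasp_force: 29.3
```

```bash
python3 feel.py
```

```text
a 1.084 R 0.2158  x 0.1010 z 0.1908 Frad 6.1 Ftan -4.4  F [ 6.1 -3.5  3.3] t 24.55 w 0.0086
mean a 1.0840 arc 229.80 mm Frad 7.19 Ftan -5.22
```

Tangential force has risen steadily from about 2.4 to 5.2 N, so the stop is felt. Now lowering.

>>> servo_tool --moves '[{"delta_pos": [0,0.0035,0.0019],"angular": [0,0,0],"fingers": 1},{"delta_pos": [0,0.0073,0.0042],"angular": [0,0,0],"fingers": 1},{"delta_pos": [0,0.0072,0.0044],"angular": [0,0,0],"fingers": 1},{"delta_pos": [0,0.007,0.0047],"angular": [0,0,0],"fingers": 1},{"delta_pos": [0,0.0068,0.005],"angular": [0,0,0],"fingers": 1},{"delta_pos": [0,0.0066,0.0053],"angular": [0,0,0],"fingers": 1},{"delta_pos": [0,0.0064,0.0055],"angular": [0,0,0],"fingers": 1},{"delta_pos": [0,0.0062,0.0058],"angular": [0,0,0],"fingers": 1}]'

```text
time_s: 25.55
position: [0.5817, -0.1435, 0.1351]
tool_rot: [-0.0, 0.788, 0.615, -0.0]
force: [0.2, -3.5, 2.1]
gripper_width: 0.0089
grasp_force: 29.9
```

```bash
python3 chk.py
```

```text
match 0.62 at (371, 150) (ref 387,151); same place 0.02
a 0.787 R 0.2145  x 0.1515 z 0.1520 Frad 6.9 Ftan -2.5  F [ 5.6 -5.   3.1] t 25.60 w 0.0088
```

>>> servo_tool --moves '[{"delta_pos": [0,0.0064,0.0056],"angular": [0,0,0],"fingers": 1},{"delta_pos": [0,0.006,0.006],"angular": [0,0,0],"fingers": 1},{"delta_pos": [0,0.0057,0.0062],"angular": [0,0,0],"fingers": 1},{"delta_pos": [0,0.0055,0.0065],"angular": [0,0,0],"fingers": 1},{"delta_pos": [0,0.0052,0.0067],"angular": [0,0,0],"fingers": 1},{"delta_pos": [0,0.0049,0.0069],"angular": [0,0,0],"fingers": 1},{"delta_pos": [0,0.0047,0.0071],"angular": [0,0,0],"fingers": 1},{"delta_pos": [0,0.0043,0.0073],"angular": [0,0,0],"fingers": 1}]'

```text
time_s: 26.6
position: [0.6203, -0.1529, 0.0806]
tool_rot: [-0.003, 0.788, 0.615, -0.002]
force: [-9.6, -1.2, -6.1]
gripper_width: 0.0088
grasp_force: 29.1
```

```bash
python3 chk.py
```

```text
match 0.62 at (371, 150) (ref 387,151); same place 0.07
a 0.471 R 0.2143  x 0.1909 z 0.0973 Frad -9.3 Ftan -2.7  F [-7.6 -1.2 -6.6] t 26.65 w 0.0087
```

>>> servo_tool --moves '[{"delta_pos": [0,0.0018,0.0066],"angular": [0,0,0],"fingers": 1},{"delta_pos": [0,0.0023,0.0066],"angular": [0,0,0],"fingers": 1},{"delta_pos": [0,0.0026,0.0067],"angular": [0,0,0],"fingers": 1},{"delta_pos": [0,0.0025,0.0067],"angular": [0,0,0],"fingers": 1},{"delta_pos": [0,0.0022,0.0068],"angular": [0,0,0],"fingers": 1},{"delta_pos": [0,0.0019,0.0068],"angular": [0,0,0],"fingers": 1},{"delta_pos": [0,0.0016,0.0069],"angular": [0,0,0],"fingers": 1},{"delta_pos": [0,0.0013,0.0069],"angular": [0,0,0],"fingers": 1}]'

```text
time_s: 27.65
position: [0.638, -0.1572, 0.0281]
tool_rot: [-0.001, 0.788, 0.615, -0.001]
force: [-6.6, -1.4, -2.4]
gripper_width: 0.0086
grasp_force: 29.3
```

```bash
python3 chk.py
```

```text
match 0.69 at (377, 148) (ref 387,151); same place -0.13
a 0.212 R 0.2136  x 0.2089 z 0.0449 Frad -4.7 Ftan -3.1  F [-4.2 -0.9 -4. ] t 27.70 w 0.0086
```

>>> servo_tool --moves '[{"delta_pos": [0,0.0004,0.0043],"angular": [0,0,0],"fingers": 1},{"delta_pos": [0,0.0006,0.0043],"angular": [0,0,0],"fingers": 1},{"delta_pos": [0,0.0006,0.0043],"angular": [0,0,0],"fingers": 1},{"delta_pos": [0,0.0005,0.0043],"angular": [0,0,0],"fingers": 1},{"delta_pos": [0,0.0004,0.0043],"angular": [0,0,0],"fingers": 1},{"delta_pos": [0,0.0004,0.0043],"angular": [0,0,0],"fingers": 1},{"delta_pos": [0,0.0003,0.0043],"angular": [0,0,0],"fingers": 1},{"delta_pos": [0,0.0002,0.0043],"angular": [0,0,0],"fingers": 1}]'

```text
time_s: 28.7
position: [0.6416, -0.1582, -0.0055]
tool_rot: [-0.0, 0.788, 0.615, -0.0]
force: [-4.9, 1.5, -1.0]
gripper_width: 0.0084
grasp_force: 29.3
```

```bash
python3 chk.py
```

```text
match 0.99 at (387, 151) (ref 387,151); same place 0.99
a 0.054 R 0.2129  x 0.2126 z 0.0115 Frad -4.5 Ftan -2.8  F [-4.1  1.3 -3.1] t 28.75 w 0.0088
```

>>> servo_tool --moves '[{"delta_pos": [0,0,0.002],"angular": [0,0,0],"fingers": 1},{"delta_pos": [0,0,0.002],"angular": [0,0,0],"fingers": 1},{"delta_pos": [0,0,0.002],"angular": [0,0,0],"fingers": 1},{"delta_pos": [0,0,0.002],"angular": [0,0,0],"fingers": 1},{"delta_pos": [0,0,0.001],"angular": [0,0,0],"fingers": 1},{"delta_pos": [0,0,0.001],"angular": [0,0,0],"fingers": 1},{"delta_pos": [0,0,0],"angular": [0,0,0],"fingers": 1},{"delta_pos": [0,0,0],"angular": [0,0,0],"fingers": 1}]'

```text
time_s: 29.75
position: [0.6419, -0.1583, -0.0116]
tool_rot: [-0.0, 0.788, 0.615, -0.0]
force: [-21.5, 6.3, 32.8]
gripper_width: 0.0085
grasp_force: 33.1
```

```bash
python3 feel.py
```

```text
a 0.028 R 0.2130  x 0.2129 z 0.0059 Frad -21.4 Ftan 33.7  F [-21.8   5.   33.1] t 30.00 w 0.0086
mean a 0.0276 arc 5.85 mm Frad -21.49 Ftan 33.76
```

>>> servo_tool --moves '[{"delta_pos": [0,-0.001,-0.002],"angular": [0,0,0],"fingers": 1},{"delta_pos": [0,-0.001,-0.001],"angular": [0,0,0],"fingers": 1},{"delta_pos": [0,0,0],"angular": [0,0,0],"fingers": 1},{"delta_pos": [0,0,0],"angular": [0,0,0],"fingers": 1},{"delta_pos": [0,0,0],"angular": [0,0,0],"fingers": 1},{"delta_pos": [0,0,0],"angular": [0,0,0],"fingers": 1},{"delta_pos": [0,0,0],"angular": [0,0,0],"fingers": 1},{"delta_pos": [0,0,0],"angular": [0,0,0],"fingers": 1}]'

```text
time_s: 31.0
position: [0.6419, -0.1583, -0.0111]
tool_rot: [0.002, 0.788, 0.615, 0.001]
force: [6.5, 2.1, 4.4]
gripper_width: 0.0085
grasp_force: 30.3
```

```bash
python3 feel.py; python3 - <<'E'
from h import *
im,d,W=cam('side'); np.save('s9.npy',W)
cv2.imwrite('pics/s9.png',cv2.resize(im[150:310,230:430],None,fx=4,fy=3.7,interpolation=cv2.INTER_CUBIC))
# board height vs stand x on the board
sx=np.array([.970,-.242]); sy=np.array([.242,.970]); h=np.array([.4353,-.1069])
X=(W[...,:2]-h)@sx; Y=(W[...,:2]-h)@sy; Z=W[...,2]
blue=(im[...,0].astype(int)>im[...,2]+40)&(abs(Y)<.12)&(X>-.02)&(X<.2)&(Z>.02)
A=np.c_[X[blue],Y[blue],np.ones(blue.sum())]; print('plane slope',np.linalg.lstsq(A,Z[blue],rcond=None)[0],blue.sum())
W0=np.load('side0.npy'); im0=cv2.imread('pics/side0.png')
X0=(W0[...,:2]-h)@sx;Y0=(W0[...,:2]-h)@sy
b=(im0[...,0].astype(int)>im0[...,2]+40)&(abs(Y0)<.12)&(X0>-.02)&(X0<.2)&(W0[...,2]>.02)
print(np.linalg.lstsq(np.c_[X0[b],Y0[b],np.ones(b.sum())],W0[...,2][b],rcond=None)[0],np.tan(.45))
E
```

```text
a 0.030 R 0.2129  x 0.2128 z 0.0063 Frad 6.4 Ftan 5.4  F [6.5 0.6 5.6] t 31.25 w 0.0084
mean a 0.0297 arc 6.30 mm Frad 5.63 Ftan 4.66
plane slope [-0.0090194  -0.00342733  0.05557335] 3419
[0.44681629 0.00083279 0.05697941] 0.4830550656165784
```

View pics/s9.png

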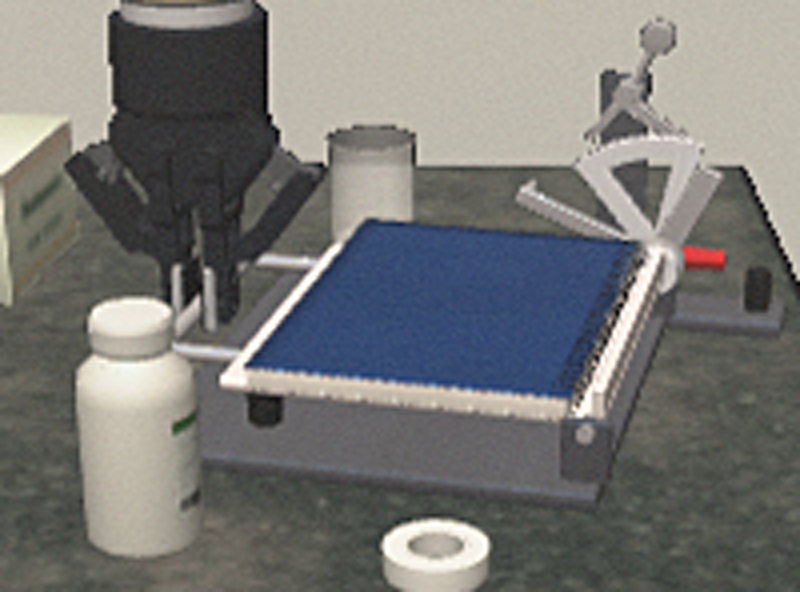

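The picture shows the board level on its black rests (265,405), the pawl weight back on the hinge side (657,37), and all bystanders in place. Board plane slope ≈ 0. Now raising to about 0.32 rad.

>>> servo_tool --moves '[{"delta_pos": [0,-0.0002,-0.0085],"angular": [0,0,0],"fingers": 1},{"delta_pos": [0,-0.0005,-0.0085],"angular": [0,0,0],"fingers": 1},{"delta_pos": [0,-0.0008,-0.0084],"angular": [0,0,0],"fingers": 1},{"delta_pos": [0,-0.0012,-0.0084],"angular": [0,0,0],"fingers": 1},{"delta_pos": [0,-0.0015,-0.0083],"angular": [0,0,0],"fingers": 1},{"delta_pos": [0,-0.0018,-0.0083],"angular": [0,0,0],"fingers": 1},{"delta_pos": [0,-0.0022,-0.0082],"angular": [0,0,0],"fingers": 1},{"delta_pos": [0,-0.0025,-0.008],"angular": [0,0,0],"fingers": 1}]'

```text
time_s: 32.3
position: [0.6319, -0.1559, 0.0553]
tool_rot: [0.002, 0.788, 0.615, 0.002]
force: [11.3, -0.6, -1.4]
gripper_width: 0.0085
grasp_force: 29.2
```

```bash
cat > slope.py <<'E'
from st import *
im,d,W=cam('side'); cv2.imwrite('pics/last.png',im)
sx=np.array([.970,-.242]); sy=np.array([.242,.970]); h=np.array([.4353,-.1069])
X=(W[...,:2]-h)@sx; Y=(W[...,:2]-h)@sy; Z=W[...,2]
b=(im[...,0].astype(int)>im[...,2]+40)&(abs(Y)<.12)&(X>-.02)&(X<.2)&(Z>.02)
s=np.linalg.lstsq(np.c_[X[b],Y[b],np.ones(b.sum())],Z[b],rcond=None)[0][0]
print('board angle ~',np.arctan(s)+.02); 
ref=cv2.imread('pics/s3f.png'); r=cv2.matchTemplate(im[130:200,350:430],ref[151:167,387:402],cv2.TM_CCOEFF_NORMED); print('weight',cv2.minMaxLoc(r)[1::2],'ref 37,21')
state()
E
python3 slope.py
```

```text
board angle ~ 0.3136529364901954
weight (0.8288730978965759, (36, 20)) ref 37,21
a 0.349 R 0.2153  x 0.2023 z 0.0737 Frad 8.4 Ftan -2.6  F [ 8.9 -0.5  0.4] t 32.35 w 0.0089
```

>>> servo_tool --moves '[{"delta_pos": [0,0.0012,0.003],"angular": [0,0,0],"fingers": 1},{"delta_pos": [0,0.0012,0.003],"angular": [0,0,0],"fingers": 1},{"delta_pos": [0,0.001,0.0025],"angular": [0,0,0],"fingers": 1},{"delta_pos": [0,0.0008,0.0025],"angular": [0,0,0],"fingers": 1},{"delta_pos": [0,0.0008,0.0025],"angular": [0,0,0],"fingers": 1},{"delta_pos": [0,0.0006,0.0015],"angular": [0,0,0],"fingers": 1},{"delta_pos": [0,0,0],"angular": [0,0,0],"fingers": 1},{"delta_pos": [0,0,0],"angular": [0,0,0],"fingers": 1}]'

```text
time_s: 33.35
position: [0.636, -0.1569, 0.0396]
tool_rot: [0.001, 0.788, 0.615, 0.001]
force: [5.2, 0.5, 1.0]
gripper_width: 0.0088
grasp_force: 29.7
```

```bash
python3 slope.py; python3 feel.py
```

```text
board angle ~ 0.2529522399610135
weight (0.9928651452064514, (37, 21)) ref 37,21
a 0.270 R 0.2145  x 0.2068 z 0.0571 Frad 5.2 Ftan -0.7  F [5.6 1.2 0.7] t 33.40 w 0.0085
a 0.269 R 0.2145  x 0.2068 z 0.0571 Frad 4.6 Ftan -0.2  F [ 4.5 -0.3  1. ] t 33.65 w 0.0084
mean a 0.2694 arc 57.12 mm Frad 4.90 Ftan -0.66
```

>>> servo_tool --moves '[{"delta_pos": [0,0.0003,0.0007],"angular": [0,0,0],"fingers": 1},{"delta_pos": [0,0.0003,0.0007],"angular": [0,0,0],"fingers": 1},{"delta_pos": [0,0,0],"angular": [0,0,0],"fingers": 1},{"delta_pos": [0,0,0],"angular": [0,0,0],"fingers": 1},{"delta_pos": [0,0,0],"angular": [0,0,0],"fingers": 1},{"delta_pos": [0,0,0],"angular": [0,0,0],"fingers": 1},{"delta_pos": [0,0,0],"angular": [0,0,0],"fingers": 1},{"delta_pos": [0,0,0],"angular": [0,0,0],"fingers": 1}]'

```text
time_s: 34.65
position: [0.6362, -0.157, 0.0383]
tool_rot: [0.001, 0.788, 0.615, 0.0]
force: [4.7, 0.9, 3.2]
gripper_width: 0.0084
grasp_force: 29.9
```

```bash
python3 slope.py; python3 feel.py
```

```text
board angle ~ 0.23872298207339573
weight (0.9645898342132568, (37, 21)) ref 37,21
a 0.264 R 0.2145  x 0.2070 z 0.0559 Frad 6.5 Ftan 1.7  F [ 6.  -0.1  3.3] t 34.70 w 0.0084
a 0.263 R 0.2144  x 0.2070 z 0.0558 Frad 5.1 Ftan 1.9  F [4.7 0.8 3.2] t 34.95 w 0.0088
mean a 0.2635 arc 55.86 mm Frad 5.84 Ftan 1.32
```

Resting in the lowest notch (camera angle 0.239, the hand now carrying no weight). Release and retreat upwards.

>>> servo_tool --moves '[{"delta_pos": [0,0,0],"angular": [0,0,0],"fingers": 0.35},{"delta_pos": [0,0,0],"angular": [0,0,0],"fingers": 0.35},{"delta_pos": [0,0,0],"angular": [0,0,0],"fingers": 0.35},{"delta_pos": [0,0,-0.006],"angular": [0,0,0],"fingers": 0.35},{"delta_pos": [0,0,-0.012],"angular": [0,0,0],"fingers": 0.35},{"delta_pos": [0,0,-0.02],"angular": [0,0,0],"fingers": 0.35},{"delta_pos": [0,0,-0.03],"angular": [0,0,0],"fingers": 0.35},{"delta_pos": [0,0,-0.03],"angular": [0,0,0],"fingers": 0.35}]'

```text
time_s: 35.95
position: [0.6358, -0.1569, 0.1385]
tool_rot: [0.001, 0.788, 0.615, 0.0]
force: [0.9, -0.6, 0.6]
gripper_width: 0.0277
grasp_force: 0.0
```

>>> servo_tool --moves '[{"delta_pos": [0,0,-0.01],"angular": [0,0,0],"fingers": 0.35},{"delta_pos": [0,0,0],"angular": [0,0,0],"fingers": 0.35},{"delta_pos": [0,0,0],"angular": [0,0,0],"fingers": 0.35},{"delta_pos": [0,0,0],"angular": [0,0,0],"fingers": 0.35},{"delta_pos": [0,0,0],"angular": [0,0,0],"fingers": 0.35},{"delta_pos": [0,0,0],"angular": [0,0,0],"fingers": 0.35},{"delta_pos": [0,0,0],"angular": [0,0,0],"fingers": 0.35},{"delta_pos": [0,0,0],"angular": [0,0,0],"fingers": 0.35}]'

```text
time_s: 36.95
position: [0.6356, -0.1569, 0.146]
tool_rot: [0.0, 0.788, 0.615, 0.0]
force: [-0.5, 0.7, 0.0]
gripper_width: 0.0276
grasp_force: 0.0
```

```bash
python3 slope.py
```

```text
board angle ~ 0.24152058438605967
weight (0.9913174510002136, (37, 21)) ref 37,21
a 0.670 R 0.2633  x 0.2064 z 0.1635 Frad 0.6 Ftan 0.2  F [0.4 0.2 0.5] t 37.00 w 0.0279
```

The board stays at 0.24 with the pawl engaged and the hand free above it.

```bash
python3 -c "
from rig import arm
print(arm.sign_off())"
```

```text
the job is handed in; nothing more can be done
None
```

The job is handed in at about 37 s: I lifted the board until the pawl tipped out and the top stop was felt (about 3 N over the lifting force), lowered it flat, and left it propped in the lowest notch (camera angle 0.24 rad), hand clear; the one rough spot was at flat, where I pressed on the rests with about 34 N before backing off.

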